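# Fold the recipe stand flat

### The job

The recipe stand on the worktop is propped up and needs folding away. With the fingertips press the thumb tab of its ratchet pawl, at the stand's side, down as far as it goes so that the pawl comes free and stays free; then push the backrest down gently, past its teeth, until it lies fully flat. Only touch and push: pick nothing up, and leave the mug, the spice jar and the salt shaker where they stand.

Things in the scene. Friction and masses are not known exactly. Their poses are not given: they have to be found in the camera images.
- stand: Wooden recipe-book stand, fixed, footprint 190 mm (x) by 180 mm (y). Origin on the worktop under its middle; x from the front ledge (45 mm high, at x = -0.088) to the back, y to the stand's left, z up. The backrest's hinge line runs along y at x = -0.065, z = 0.050, with a toothed wheel (radius 46 mm) at y = -0.095. The pawl is on the -y side; its pivot line is along y at x = -0.020, z = 0.100.
- backrest (a joint): Backrest angle, rad. 0 = propped 70 degrees above level, leaning to the stand's +x; grows as it is pushed back and down; 1.222 = its stop, flat and level. Stiff hinge: stays where left, needs about 5 N at push_spot. With the pawl engaged a tooth blocks it at about 0.15; with the pawl free nothing does.
- push_spot (a point): Point on the front (later upper) face of the backrest, mid-width, 115 mm from the hinge line. The backrest is a wooden board 150 mm wide, 8 mm thick, reaching 150 mm from the hinge line. The point's x axis runs up the board away from the hinge, z out of the front face, which is 4 mm in front of the hinge line.
- pawl (a joint): Angle of the pawl, rad. 0 = engaged in the teeth (start), grows as the tab is pressed down, 0.4 = its stop. Above about 0.2 its nose is clear of the teeth. Stiff pivot: it stays where it is left, and takes about 3 N on the tab.
- tab (a point): Middle of the top face of the pawl's steel thumb tab, which sticks out on the stand's -y side; the part to press is about 22 mm (x) by 28 mm (y), 108 mm above the worktop at the start. Pressed straight down it sinks about 18 mm to its stop. It lies 48 mm behind (stand +x) the pawl's pivot line and 60 mm sideways of the board's edge.
- mug_1_mid (a point): Bystander: white mug with a dark green band, 83 x 117 x 94 mm, loose; point half-way up. Leave it alone.
- spice_jar_1_mid (a point): Bystander: spice jar with a red cap, 45 mm across, 106 mm high, loose; point half-way up. Leave it alone.
- mill_1_mid (a point): Bystander: salt shaker with a grey top, 44 mm across, 90 mm high, loose; point half-way up. Leave it alone.

How it is judged:
By the outcome, as a careful person would: the job done as asked, in the order asked, and still so for the second after the job is handed in, with the robot touching nothing.
It also fails if it takes over 35 s, if anything falls off the work surface, if the arm or the gripper's body presses on something with over 40 N, if the wrist force passes 120 N, or if a joint passes its speed limit or range.

### The arm

A 6-joint arm with a two-finger parallel gripper is mounted at the origin on a cart in front of the work surface, level with it; the furniture and walls round the work are solid. World frame = base frame: x ahead of the robot, y to its left, z up, the work surface at z = 0. Lengths are in m, angles in rad, forces in N, time in s.
With the tool pointing down it reaches from about 0.375 to 0.975 m from the base axis. Payload 3.8 kg.
Tool frame: the origin (TCP) lies at the very end of the fingers, on their centre line; the grasp point (between the pads) lies tcp_to_grasp behind it (tcp_to_grasp is the distance from the TCP to the grasp point, in m); z points along the fingers, y is the line along which they close (so a half turn about z gives the same grasp; the last joint's range is limited). The gripper opens to 85 mm and grips with 20 to 120 N. Pads are 22 mm wide; open, the fingers measure 114 mm over their backs; the gripper's body (76 mm by 85 mm) begins 54 mm behind the grasp point. The pads swing forward as they close: fully open they stand 13 mm farther back than shut.
Start: joints at [-1.366, 0.264, 1.604, -0, 1.274, -0.037], TCP at [0.162, -0.655, 0.231] pointing down, gripper open.
Joint ranges: [-2.63, 2.63], [-0.94, 2.18], [0.31, 2.57], [-1.31, 4.45], [0, 2.66], [-2.55, 2.55]. Speed limits (rad/s): [2.57, 2.57, 3.14, 3.14, 3.14, 3.14].

### API

Orientations are given as a unit quaternion [w, x, y, z].
In Python, from plant import state, snapshot, get_calibration, hand_in, masks_of, tcp_to_grasp gives the robot as it stands.
- The arm moves only by the tool carry_out, never from a script. Its argument "increments" is a list of rows, each a list of 2 entries, a list of its own where there are three numbers: the shift along the tool's x, y, z in m, then the turn about the tool's z in degrees. In form: [[[tx, ty, tz], yaw], ...]. A call has 1 to 5 rows; each row shifts and turns the commanded pose from where the row before left it, along the tool's axes as they then stand; what a row does not reach is not made up. A row lasts 1/10 s, in which the tool goes at most 50 mm and 8.59 degrees, less where a joint would pass 70% of its speed; a pose out of reach is approached as far as the arm can. A call is refused whole if a number of a shift passes 0.05 or a number of a turn 8.59, either way. A call with a gripper value outside its range is refused whole. "jaw" is the opening, from -1 (shut) to 1 (fully open), set as the call begins (left out, the last holds). The fingers move at their own pace and stop on an object; the grip force is fixed at half the most. Time passes only in rows, so rows that do not move let the fingers close. It gives the time, the measured TCP pose, the force, the opening and the grip force at its end, in the units of the state.
- state(): the state, without advancing time (a new reading comes with each control period).
- snapshot(name): name is "scene" or "top"; returns (picture, depth): 420x560x3 uint8, blue, green, red; 420x560 float32, m along the optical axis (not along the pixel's ray), 0 where there is no reading.
- get_calibration(name): a dict with "vertical_fov" (degrees; the focal length in pixels is half the picture's height over the tangent of half this angle, whatever the lens; pixels are square), "cx", "cy" (the principal point, pixels), "eye" and "attitude" of the camera in the world. Camera axes: x right, y down, z forward; pixel columns grow to the right and rows downward; lengths in m; the calibration is good to about 2 mm. A picture is of the moment at which its call begins. get_calibration takes no time and is no camera call.
- hand_in(): hands the job in; it is judged then, once.
Trained networks look in the newest picture that a camera, given by its name, has taken for a name from the list of things; names that differ only in an ending like _2 or _b are one class to them, and where a whole thing is asked for, a point or a joint stands for the part that bears it (a point fixed in the world has none). Each returns a list of dicts, best first, with "p" (0 to 1); they miss things now and then, are a little off and sometimes report something else, mostly with a low value. They report only what shows in the picture. A call takes as long as a camera call.
- masks_of(query, camera): "region" (420x560 bool, what is visible of it) and "rect" ([centre column, centre row, width, height] in pixels, round what is visible of it).
The state is a dict: "clock": time; "joint_pos": joint angles; "joint_vel": joint speeds; "effort": joint torques, N m; "tool_pos": TCP position; "tool_rot": TCP orientation; "force": force on the tool from outside, world axes, zero at the start; "ft_torque": the same for the moment, N m; "grip_width": opening from 0.0 (shut) to 1.0 (fully open); "finger_force": force on a finger pad.
Only numpy, scipy, OpenCV 4.12 (cv2) and the standard library are available. Lean on these libraries where they do the work, as an engineer would, in place of code of your own. Each camera call takes 0.05 s, during which the arm holds its last target. There are 200 camera calls.

## Working session

There is one attempt and no reset: what is moved stays moved. The work goes in short steps, Python scripts to look and compute and a tool call to move; the robot and the scene stay as the last step left them, time stands still between calls to the robot, and variables do not carry over. Pictures are saved under pics/ and viewed, at most 10 in all, crops included, and the job is handed in when it is done.

Besides the shell and the picture viewer there is one more tool, called after "Request:" by a JSON object that holds its "method" and its "body", one argument or row to a line. carry_out: Moves the arm, as the interface text tells. Its arguments: {"type":"object","properties":{"increments":{"type":"array","items":{"type":"array"}},"jaw":{"type":"number"}},"required":["increments"]}

```bash
ls; mkdir -p pics; cat > h.py <<'E'
import numpy as np, cv2
from scipy.spatial.transform import Rotation as R
from plant import *
def rot(c):
    a=np.array(c["attitude"],float)
    return a if a.shape==(3,3) else R.from_quat(np.roll(a,-1)).as_matrix()
def cloud(name,d):
    c=get_calibration(name); f=d.shape[0]/2/np.tan(np.radians(c["vertical_fov"])/2)
    v,u=np.mgrid[:d.shape[0],:d.shape[1]]
    P=np.stack([(u-c["cx"])*d/f,(v-c["cy"])*d/f,d],-1)
    P=P@rot(c).T+np.array(c["eye"]); P[d<=0]=np.nan
    return P
E
python3 - <<'E'
from h import *
print({k:v for k,v in state().items()}, tcp_to_grasp)
for n in("scene","top"):
    im,d=snapshot(n); print(get_calibration(n)); cv2.imwrite(f"pics/{n}0.png",im); P=cloud(n,d); np.save(n+".npy",P)
    for q in("stand","backrest","tab","pawl","push_spot","mug_1_mid","spice_jar_1_mid","mill_1_mid"):
        for m in masks_of(q,n)[:2]:
            p=P[m["region"]]; p=p[~np.isnan(p[:,0])]
            if len(p): print(n,q,round(m["p"],2),np.round(m["rect"]),len(p),np.round(np.median(p,0),3),np.round(np.percentile(p,3,0),3),np.round(np.percentile(p,97,0),3))
E
```

```text
pics
{'clock': 0.0, 'joint_pos': array([-1.36589577e+00,  2.64762696e-01,  1.60535108e+00, -1.76152876e-05,
        1.27369325e+00, -3.69161629e-02]), 'joint_vel': array([ 0.00028942,  0.00097546,  0.00032893, -0.001096  , -0.0001254 ,
       -0.00091142]), 'effort': array([-9.43124105e-04, -5.15118134e+01, -3.67311215e+01, -1.78331743e-04,
        1.29240294e-02, -1.74841500e-05]), 'tool_pos': array([ 0.16147605, -0.65466237,  0.22996796]), 'tool_rot': array([-1.10257690e-03,  9.92698564e-01,  1.20616481e-01, -1.01274939e-04]), 'force': array([ 0.4719636 , -0.3111644 , -0.45037197]), 'ft_torque': array([0.02660163, 0.05616762, 0.0499495 ]), 'finger_force': 0.0, 'grip_width': 1.0015134088379338} 0.0187
{'vertical_fov': 46.267630636645286, 'cx': 283.0851101004777, 'cy': 203.52874675485856, 'eye': array([0.00911471, 0.53335757, 1.02539188]), 'attitude': array([ 0.12093824, -0.31311483,  0.88017546, -0.33559529])}
scene stand 0.8 [296. 222. 101.  96.] 5142 [ 0.463 -0.092  0.082] [ 0.402 -0.188  0.002] [ 0.603 -0.009  0.189]
scene stand 0.52 [347. 171.  18.  26.] 330 [ 0.499 -0.345  0.05
[... 1148 characters left out ...]
02] [ 0.519 -0.187  0.113]
top pawl 0.65 [330. 222.  26.  36.] 289 [ 0.502 -0.22   0.106] [ 0.432 -0.271 -0.002] [ 0.532 -0.186  0.112]
top pawl 0.17 [292. 231.  58.  48.] 1441 [ 0.469 -0.105  0.13 ] [ 0.408 -0.182  0.051] [ 0.507 -0.03   0.193]
top push_spot 0.86 [291. 230.  57.  48.] 1420 [ 0.47  -0.105  0.132] [ 0.413 -0.18   0.052] [ 0.508 -0.029  0.193]
top mug_1_mid 0.58 [242. 213.  38.  31.] 688 [0.513 0.044 0.036] [0.47  0.004 0.026] [0.547 0.084 0.095]
top spice_jar_1_mid 0.75 [411. 204.  24.  17.] 292 [ 0.521 -0.463  0.103] [ 0.502 -0.489  0.011] [ 0.541 -0.451  0.111]
top mill_1_mid 0.64 [373. 214.  17.  14.] 167 [ 0.503 -0.351  0.081] [ 0.488 -0.367  0.024] [ 0.525 -0.339  0.091]
```

View pics/scene0.png

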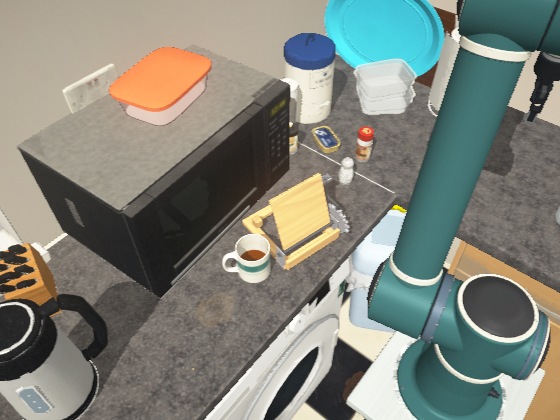

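View pics/top0.png

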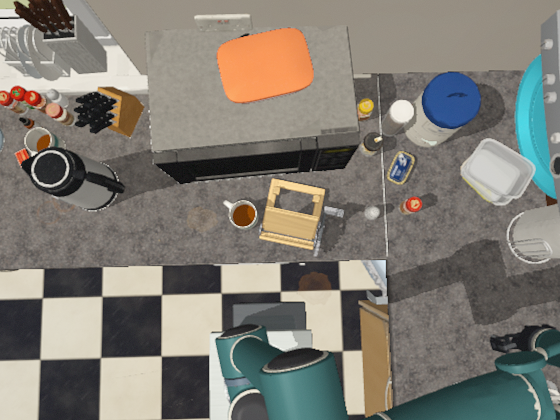

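The scene picture shows the stand at about (296,222), with the toothed wheel at (340,215) on its right and the mug left of it at (250,258). The shaker is at (346,171). In the top picture the tab is at about (334,212) and the microwave stands close behind the stand. Next I fit the stand's pose.

```bash
python3 - <<'E'
from h import *
P=np.load("top.npy"); 
im=cv2.imread("pics/top0.png")
cv2.imwrite("pics/crop.png",cv2.resize(im[165:265,220:390],None,fx=4.5,fy=4.5,interpolation=cv2.INTER_CUBIC))
S=np.load("scene.npy")
for nm,Q,box in(("top",P,(slice(205,255),slice(260,322))),("scene",S,(slice(165,265),slice(270,335)))):
    q=Q[box].reshape(-1,3); q=q[(q[:,2]>.065)&(q[:,2]<.185)&(q[:,1]>-.175)&(q[:,1]<-.035)]
    for _ in range(4):
        c=np.median(q,0) if _==0 else q.mean(0); n=np.linalg.svd(q-q.mean(0),full_matrices=False)[2][2]; r=(q-q.mean(0))@n; q=q[abs(r)<max(.003,r.std()*1.5)]
    n*=np.sign(n[2]); print(nm,len(q),q.mean(0).round(4),n.round(4),"yaw",np.degrees(np.arctan2(-n[1],-n[0])).round(2),"elev",np.degrees(np.arccos(n[2])).round(1))
# tab: steel top points
T=P[195:235,318:350]; k=(T[...,2]>.09)&(T[...,2]<.125)
for r in range(195,235,1):
    row=P[r,318:350]; m=(row[:,2]>.08)&(row[:,2]<.125)
    if m.any(): print(r,318+np.where(m)[0][[0,-1]],row[m][0].round(3),row[m][-1].round(3))
# microwave front/top, ledge
q=P[60:185,150:360].reshape(-1,3); q=q[q[:,2]>.1]; print("microwave",np.nanpercentile(q,[1,50,99],axis=0).round(3))
E
```

```text
top 877 [ 0.4673 -0.1027  0.1279] [-0.9145  0.2196  0.3398] yaw -13.5 elev 70.1
scene 2016 [ 0.4665 -0.1008  0.1272] [-0.9141  0.2162  0.343 ] yaw -13.3 elev 69.9
206 [325 328] [ 0.522 -0.205  0.111] [ 0.522 -0.214  0.109]
207 [325 333] [ 0.52  -0.205  0.106] [ 0.519 -0.229  0.105]
208 [325 338] [ 0.517 -0.205  0.107] [ 0.516 -0.245  0.102]
209 [325 343] [ 0.514 -0.205  0.106] [ 0.512 -0.259  0.105]
210 [324 343] [ 0.511 -0.202  0.104] [ 0.51  -0.259  0.103]
211 [324 343] [ 0.507 -0.202  0.108] [ 0.506 -0.258  0.107]
212 [324 343] [ 0.505 -0.202  0.105] [ 0.503 -0.258  0.112]
213 [324 343] [ 0.502 -0.202  0.107] [ 0.501 -0.259  0.103]
214 [324 343] [ 0.498 -0.201  0.111] [ 0.497 -0.258  0.106]
215 [323 342] [ 0.496 -0.198  0.108] [ 0.494 -0.254  0.111]
216 [323 342] [ 0.493 -0.199  0.103] [ 0.491 -0.255  0.106]
217 [323 325] [ 0.49  -0.198  0.108] [ 0.49  -0.205  0.103]
218 [323 325] [ 0.487 -0.198  0.106] [ 0.487 -0.204  0.107]
219 [323 324] [ 0.484 -0.198  0.109] [ 0.483 -0.201  0.111]
220 [322 324] [ 0.481 -0.195  0.107] [ 0.481 -0.201  0.104]
221 [322 324] [ 0.478 -0.195  0.106] 
[... 185 characters left out ...]
69 -0.201  0.1  ]
225 [319 324] [ 0.466 -0.185  0.108] [ 0.466 -0.201  0.104]
226 [318 324] [ 0.465 -0.184  0.085] [ 0.463 -0.2    0.105]
227 [318 323] [ 0.462 -0.183  0.092] [ 0.46  -0.197  0.112]
228 [321 323] [ 0.457 -0.191  0.107] [ 0.457 -0.197  0.11 ]
229 [320 322] [ 0.456 -0.19   0.081] [ 0.454 -0.194  0.11 ]
230 [320 322] [ 0.452 -0.188  0.105] [ 0.451 -0.194  0.109]
231 [320 322] [ 0.448 -0.188  0.107] [ 0.448 -0.193  0.11 ]
232 [320 322] [ 0.445 -0.188  0.107] [ 0.445 -0.193  0.113]
233 [319 322] [ 0.444 -0.186  0.089] [ 0.442 -0.193  0.107]
234 [319 321] [ 0.441 -0.186  0.09 ] [ 0.439 -0.19   0.107]
microwave [[ 0.621 -0.273  0.118]
 [ 0.74  -0.002  0.313]
 [ 0.885  0.251  0.388]]
```

View pics/crop.png

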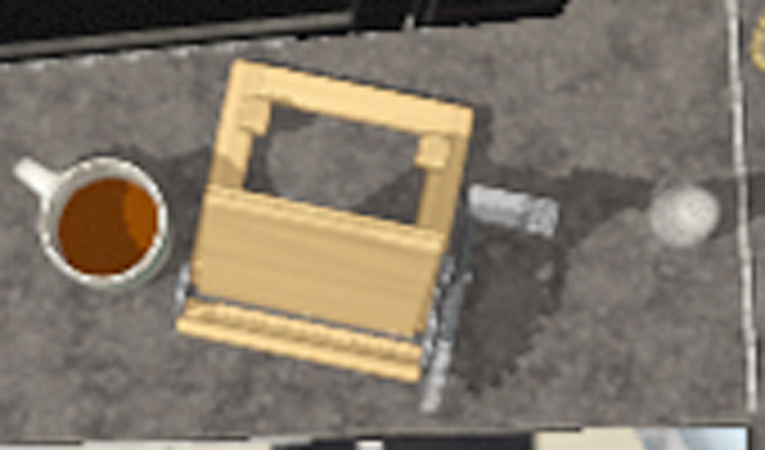

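The crop shows the tab head at about (520,210) and the board edge well left of it, with yaw about -13.4°. The stand origin comes out at about (0.507,-0.107). I turn the tool so its x lies along the stand's x, shut the jaw and move towards the tab.

Request:
{"method": "carry_out", "body": {
  "increments": [
    [[0,0,0],5.45],
    [[0,0,0],5.45],
    [[0,0,0],5.45],
    [[0,0,0],5.45],
    [[0,0,0],5.45]
  ],
  "jaw": -1
}}

```text
clock: 1.4
tool_pos: [0.1616, -0.6554, 0.2313]
tool_rot: [0.0, 0.993, -0.119, -0.0]
force: [-0.1, 0.1, 1.6]
grip_width: 0.138
finger_force: 0.0
```

Request:
{"method": "carry_out", "body": {
  "increments": [
    [[0.0158,-0.0316,0],0],
    [[0.0158,-0.0316,0],0],
    [[0.0158,-0.0316,0],0],
    [[0.0158,-0.0316,0],0],
    [[0.0158,-0.0316,0],0]
  ]
}}

```text
clock: 1.9
tool_pos: [0.2758, -0.5189, 0.2314]
tool_rot: [0.0, 0.993, -0.117, 0.0]
force: [0.5, -0.5, 0.1]
grip_width: 0.002
finger_force: 0.0
```

Request:
{"method": "carry_out", "body": {
  "increments": [
    [[0.0158,-0.0316,0],0],
    [[0.0158,-0.0316,0],0],
    [[0.0158,-0.0316,0],0],
    [[0.0158,-0.0316,0],0],
    [[0.0158,-0.0316,0],0]
  ]
}}

```text
clock: 2.4
tool_pos: [0.3893, -0.3834, 0.2316]
tool_rot: [0.0, 0.993, -0.117, 0.0]
force: [0.2, -0.2, 1.3]
grip_width: 0.003
finger_force: 0.0
```

Request:
{"method": "carry_out", "body": {
  "increments": [
    [[0.0158,-0.0316,0],0],
    [[0.0158,-0.0316,0],0],
    [[0.0158,-0.0316,0],0],
    [[0.0158,-0.0316,0],0],
    [[0,0,0],0]
  ]
}}

```text
clock: 2.9
tool_pos: [0.4815, -0.2733, 0.2315]
tool_rot: [-0.001, 0.993, -0.115, 0.001]
force: [-0.1, -0.9, 0.0]
grip_width: -0.0
finger_force: 0.0
```

Request:
{"method": "carry_out", "body": {
  "increments": [
    [[0.014,-0.029,0],0],
    [[0,0,0.03],0],
    [[0,0,0.03],0],
    [[0,0,0.03],0],
    [[0,0,0],0]
  ]
}}

```text
clock: 3.4
tool_pos: [0.4958, -0.2498, 0.1365]
tool_rot: [-0.002, 0.993, -0.117, -0.004]
force: [-0.5, 1.0, 0.5]
grip_width: 0.0
finger_force: 0.0
```

```bash
python3 - <<'E'
from h import *
s=state(); print(s["tool_pos"],s["joint_pos"].round(2))
im,d=snapshot("top"); im2,d2=snapshot("scene")
a=cv2.resize(im[165:265,250:390],(560,400),interpolation=cv2.INTER_CUBIC)
cv2.imwrite("pics/a1.png",a); cv2.imwrite("pics/a2.png",cv2.resize(im2[140:270,240:400],None,fx=4,fy=4,interpolation=cv2.INTER_CUBIC))
E
```

```text
[ 0.49583919 -0.24979798  0.13649573] [-0.51  0.12  1.95 -0.    1.07  1.29]
```

View pics/a2.png

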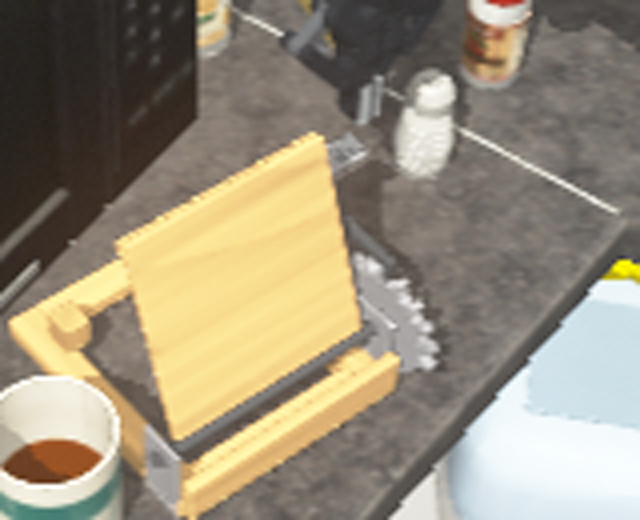

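The picture shows the fingertips at (370,120), just above and a little beyond the tab at (350,148), and the board is clear. I correct a few mm and press.

Request:
{"method": "carry_out", "body": {
  "increments": [
    [[0.006,-0.005,0.008],0],
    [[0,0,0.008],0],
    [[0,0,0.006],0],
    [[0,0,0.004],0],
    [[0,0,0.003],0]
  ]
}}

```text
clock: 4.0
tool_pos: [0.5064, -0.2477, 0.1118]
tool_rot: [-0.0, 0.993, -0.117, -0.0]
force: [-0.6, -0.4, 0.6]
grip_width: -0.001
finger_force: 0.0
```

Request:
{"method": "carry_out", "body": {
  "increments": [
    [[0,0,0.003],0],
    [[0,0,0.003],0],
    [[0,0,0.003],0],
    [[0,0,0.003],0],
    [[0,0,0],0]
  ]
}}

```text
clock: 4.5
tool_pos: [0.5071, -0.248, 0.1004]
tool_rot: [0.0, 0.993, -0.117, 0.001]
force: [0.7, 0.4, 1.1]
grip_width: 0.001
finger_force: 0.6
```

Request:
{"method": "carry_out", "body": {
  "increments": [
    [[0,0,0.003],0],
    [[0,0,0.003],0],
    [[0,0,0.002],0],
    [[0,0,0.002],0],
    [[0,0,0],0]
  ]
}}

```text
clock: 5.0
tool_pos: [0.5062, -0.2477, 0.0898]
tool_rot: [-0.0, 0.993, -0.117, -0.0]
force: [-0.2, 0.1, 1.6]
grip_width: -0.001
finger_force: 0.6
```

```bash
python3 - <<'E'
from h import *
s=state(); print(s["tool_pos"],s["force"])
im2,d2=snapshot("scene");print(state()["tool_pos"],state()["force"])
cv2.imwrite("pics/a3.png",cv2.resize(im2[140:240,280:380],None,fx=5,fy=5,interpolation=cv2.INTER_CUBIC))
E
```

```text
[ 0.50617976 -0.24771977  0.08975239] [-0.24982146  0.08286279  1.57403834]
[ 0.50615717 -0.2476773   0.08976378] [-0.00618831 -0.91026477  1.34271263]
```

View pics/a3.png

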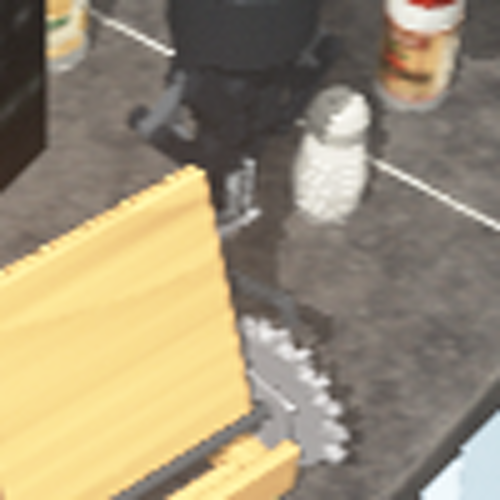

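The fingertips sit on the tab at (240,215) and it is going down. I keep going until the stop shows in the force.

Request:
{"method": "carry_out", "body": {
  "increments": [
    [[0,0,0.002],0],
    [[0,0,0.001],0],
    [[0,0,0.001],0],
    [[0,0,0],0]
  ]
}}

```text
clock: 5.45
tool_pos: [0.5074, -0.2481, 0.0881]
tool_rot: [0.0, 0.993, -0.117, 0.001]
force: [-2.7, 2.5, 11.2]
grip_width: 0.003
finger_force: 4.5
```

Request:
{"method": "carry_out", "body": {
  "increments": [
    [[0,0,0.001],0],
    [[0,0,0.001],0],
    [[0,0,0],0]
  ]
}}

```text
clock: 5.75
tool_pos: [0.5081, -0.2484, 0.0874]
tool_rot: [0.0, 0.993, -0.117, 0.001]
force: [-3.3, 2.7, 16.2]
grip_width: 0.001
finger_force: 6.9
```

Request:
{"method": "carry_out", "body": {
  "increments": [
    [[0,0,-0.01],0],
    [[0,0,-0.04],0],
    [[0,0,-0.04],0],
    [[0,0,-0.04],0],
    [[0,0,-0.03],0]
  ]
}}

```text
clock: 6.25
tool_pos: [0.507, -0.248, 0.2467]
tool_rot: [0.0, 0.993, -0.117, 0.001]
force: [0.7, -0.0, 0.3]
grip_width: -0.0
finger_force: 0.0
```

Request:
{"method": "carry_out", "body": {
  "increments": [
    [[-0.04,0,0],0],
    [[-0.04,0,0],0],
    [[-0.03,0,0],0],
    [[0,0,0],0]
  ]
}}

```text
clock: 6.65
tool_pos: [0.3962, -0.221, 0.2433]
tool_rot: [-0.0, 0.993, -0.117, -0.001]
force: [0.2, -0.5, 0.3]
grip_width: -0.001
finger_force: 0.0
```

```bash
python3 - <<'E'
from h import *
im,d=snapshot("top"); P=cloud("top",d)
im2,d2=snapshot("scene"); S=cloud("scene",d2)
for n,Q in(("t",P),("s",S)):
  k=(abs(Q[...,0]-.506)<.009)&(abs(Q[...,1]+.246)<.008)&(Q[...,2]>.05)
  print(n,np.round(np.median(Q[k],0),4),k.sum())
for m in masks_of("tab","scene")[:1]:
  q=S[m["region"]]; print(np.nanmedian(q,0))
s=state(); print(s["tool_pos"])
O=np.array([.507,-.107]); a=np.radians(-13.4); A=np.array([[np.cos(a),-np.sin(a)],[np.sin(a),np.cos(a)]])
print("tcp in stand",A.T@(s["tool_pos"][:2]-O))
cv2.imwrite("pics/a4.png",np.hstack([cv2.resize(im[165:265,270:370],(400,400)),cv2.resize(im2[140:240,280:380],(400,400))]))
E
```

```text
t [ 0.5121 -0.2417  0.086 ] 2
s [ 0.502  -0.2455  0.0875] 12
[ 0.40001604 -0.22247983  0.24426617]
tcp in stand [-0.07730921 -0.1371293 ]
```

View pics/a4.png

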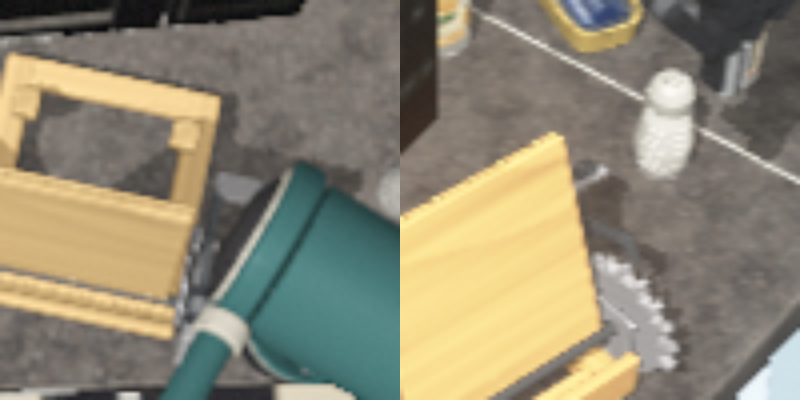

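The right half shows the tab at (590,175) still down (z about 0.087), so the pawl stays free, and the shaker is untouched. Now I move in front of the board.

Request:
{"method": "carry_out", "body": {
  "increments": [
    [[0,-0.046,0],0],
    [[0,-0.046,0],0],
    [[0,-0.045,0],0],
    [[0,0,0.03],0],
    [[0,0,0.03],0]
  ]
}}

```text
clock: 7.3
tool_pos: [0.4342, -0.0876, 0.1848]
tool_rot: [0.0, 0.993, -0.115, 0.002]
force: [0.2, 0.5, -0.2]
grip_width: -0.003
finger_force: 0.0
```

Request:
{"method": "carry_out", "body": {
  "increments": [
    [[0,0,0.03],0],
    [[0.004,0,0.004],0],
    [[0.01,0,0],0],
    [[0,0,0],0]
  ]
}}

```text
clock: 7.7
tool_pos: [0.4482, -0.0931, 0.1521]
tool_rot: [0.0, 0.993, -0.117, 0.002]
force: [0.4, 0.4, 0.2]
grip_width: -0.003
finger_force: 0.0
```

```bash
cat > w.py <<'E'
from h import *
s=state(); O=np.array([.507,-.107]); a=np.radians(-13.4); A=np.array([[np.cos(a),-np.sin(a)],[np.sin(a),np.cos(a)]])
print("tcp in stand",(A.T@(s["tool_pos"][:2]-O)).round(4),s["tool_pos"][2].round(4),"F",s["force"].round(1))
E
python3 w.py
```

```text
tcp in stand [-0.0604 -0.0002] 0.1521 F [0.4 0.4 0.2]
```

Request:
{"method": "carry_out", "body": {
  "increments": [
    [[0.006,0,0],0],
    [[0.005,0,0],0],
    [[0.004,0,0.001],0],
    [[0.003,0,0.001],0],
    [[0,0,0],0]
  ]
}}

```text
clock: 8.2
tool_pos: [0.4628, -0.0966, 0.1483]
tool_rot: [0.0, 0.993, -0.117, 0.0]
force: [-0.3, 0.3, -0.9]
grip_width: -0.003
finger_force: 0.0
```

Request:
{"method": "carry_out", "body": {
  "increments": [
    [[0.0034,0,0.0014],0],
    [[0.0034,0,0.0014],0],
    [[0.0034,0,0.0014],0],
    [[0.0034,0,0.0014],0],
    [[0.0034,0,0.0014],0]
  ]
}}

```text
clock: 8.7
tool_pos: [0.4791, -0.1004, 0.1412]
tool_rot: [-0.0, 0.993, -0.117, -0.0]
force: [-3.9, -0.0, 3.6]
grip_width: -0.001
finger_force: 2.3
```

```bash
python3 w.py
```

```text
tcp in stand [-0.0287 -0.0001] 0.1412 F [-3.9 -0.   3.6]
```

Contact at about 5 N, as expected. I follow the arc.

Request:
{"method": "carry_out", "body": {
  "increments": [
    [[0.0031,0,0.002],0],
    [[0.0031,0,0.002],0],
    [[0.0031,0,0.002],0],
    [[0.0031,0,0.002],0],
    [[0.0031,0,0.002],0]
  ]
}}

```text
clock: 9.2
tool_pos: [0.4948, -0.1042, 0.1314]
tool_rot: [0.0, 0.993, -0.117, 0.0]
force: [-1.6, 1.1, 4.9]
grip_width: -0.002
finger_force: 2.1
```

Request:
{"method": "carry_out", "body": {
  "increments": [
    [[0.0027,0,0.0025],0],
    [[0.0027,0,0.0025],0],
    [[0.0027,0,0.0025],0],
    [[0.0027,0,0.0025],0],
    [[0.0027,0,0.0025],0]
  ]
}}

```text
clock: 9.7
tool_pos: [0.5081, -0.1073, 0.1189]
tool_rot: [0.0, 0.993, -0.117, 0.001]
force: [-0.9, -0.7, 5.0]
grip_width: 0.003
finger_force: 2.1
```

```bash
python3 w.py
```

```text
tcp in stand [ 0.0012 -0.0001] 0.1189 F [-0.9 -0.7  5. ]
```

It is well past the tooth at 5 N, so the pawl is free. I continue.

Request:
{"method": "carry_out", "body": {
  "increments": [
    [[0.0022,0,0.0029],0],
    [[0.0022,0,0.0029],0],
    [[0.0022,0,0.0029],0],
    [[0.0022,0,0.0029],0],
    [[0.0022,0,0.0029],0]
  ]
}}

```text
clock: 10.2
tool_pos: [0.5189, -0.1099, 0.1044]
tool_rot: [0.0, 0.993, -0.117, 0.001]
force: [1.0, 0.3, 4.2]
grip_width: -0.002
finger_force: 2.0
```

Request:
{"method": "carry_out", "body": {
  "increments": [
    [[0.0017,0,0.0033],0],
    [[0.0017,0,0.0033],0],
    [[0.0017,0,0.0033],0],
    [[0.0017,0,0.0033],0],
    [[0.0017,0,0.0033],0]
  ]
}}

```text
clock: 10.7
tool_pos: [0.5265, -0.1117, 0.0875]
tool_rot: [-0.0, 0.993, -0.117, 0.0]
force: [0.9, -0.4, 4.4]
grip_width: 0.003
finger_force: 1.9
```

Request:
{"method": "carry_out", "body": {
  "increments": [
    [[0.0011,0,0.0035],0],
    [[0.0011,0,0.0035],0],
    [[0.0011,0,0.0035],0],
    [[0.0011,0,0.0035],0],
    [[0.0011,0,0.0035],0]
  ]
}}

```text
clock: 11.2
tool_pos: [0.5315, -0.1129, 0.0699]
tool_rot: [-0.0, 0.993, -0.117, -0.0]
force: [0.6, -0.6, 4.4]
grip_width: 0.002
finger_force: 1.8
```

```bash
python3 w.py
```

```text
tcp in stand [ 0.0252 -0.0001] 0.0699 F [ 0.6 -0.6  4.4]
```

Request:
{"method": "carry_out", "body": {
  "increments": [
    [[0.0005,0,0.003],0],
    [[0.0005,0,0.003],0],
    [[0.0005,0,0.003],0],
    [[0,0,0.003],0],
    [[0,0,0.002],0]
  ]
}}

```text
clock: 11.7
tool_pos: [0.5332, -0.1133, 0.056]
tool_rot: [0.0, 0.993, -0.117, 0.0]
force: [2.2, -0.8, 2.3]
grip_width: -0.002
finger_force: 1.8
```

Request:
{"method": "carry_out", "body": {
  "increments": [
    [[0,0,0.002],0],
    [[0,0,0.001],0],
    [[0,0,0],0]
  ]
}}

```text
clock: 12.0
tool_pos: [0.5334, -0.1133, 0.054]
tool_rot: [0.0, 0.993, -0.117, 0.0]
force: [1.7, 0.3, 7.4]
grip_width: -0.002
finger_force: 3.7
```

Request:
{"method": "carry_out", "body": {
  "increments": [
    [[0,0,0.001],0],
    [[0,0,0.001],0],
    [[0,0,0.001],0],
    [[0,0,0],0]
  ]
}}

```text
clock: 12.4
tool_pos: [0.5335, -0.1134, 0.0538]
tool_rot: [0.0, 0.993, -0.117, 0.0]
force: [-6.2, 2.1, 27.2]
grip_width: -0.001
finger_force: 12.9
```

The board is hard against its stop at z 0.0538. I lift off and check.

Request:
{"method": "carry_out", "body": {
  "increments": [
    [[0,0,-0.01],0],
    [[0,0,-0.04],0],
    [[0,0,-0.04],0],
    [[0,0,-0.04],0],
    [[0,0,-0.04],0]
  ]
}}

```text
clock: 12.9
tool_pos: [0.5308, -0.1127, 0.22]
tool_rot: [-0.0, 0.993, -0.117, -0.002]
force: [0.3, 0.3, 0.5]
grip_width: -0.002
finger_force: 0.0
```

Request:
{"method": "carry_out", "body": {
  "increments": [
    [[-0.03,0.03,0],0],
    [[-0.03,0.03,0],0],
    [[-0.03,0.03,0],0],
    [[-0.03,0.03,0],0],
    [[0,0.03,0],0]
  ]
}}

```text
clock: 13.4
tool_pos: [0.3765, -0.2298, 0.2181]
tool_rot: [-0.001, 0.993, -0.117, -0.003]
force: [0.8, -0.6, 0.0]
grip_width: 0.0
finger_force: 0.0
```

```bash
python3 - <<'E'
from h import *
im2,d2=snapshot("scene"); S=cloud("scene",d2)
k=(abs(S[...,0]-.507)<.04)&(abs(S[...,1]+.107)<.045)&(S[...,2]>.03); q=S[k]
n=np.linalg.svd(q-q.mean(0),full_matrices=False)[2][2]; print("board",k.sum(),q.mean(0).round(4),"tilt deg",np.degrees(np.arccos(abs(n[2]))).round(2))
k=(abs(S[...,0]-.506)<.009)&(abs(S[...,1]+.246)<.008)&(S[...,2]>.05); print("tab",np.median(S[k],0).round(4))
for x in("mug_1_mid","spice_jar_1_mid","mill_1_mid"):
  for m in masks_of(x,"scene")[:1]: print(x,np.nanmedian(S[m["region"]],0).round(3))
print(state()["force"],state()["clock"])
cv2.imwrite("pics/fin.png",cv2.resize(im2[120:290,220:400],None,fx=3,fy=3))
E
```

```text
board 820 [ 0.5065 -0.1063  0.0536] tilt deg 0.04
tab [ 0.5027 -0.2451  0.0885]
mug_1_mid [0.513 0.048 0.053]
spice_jar_1_mid [ 0.534 -0.455  0.094]
mill_1_mid [ 0.5   -0.345  0.046]
[ 0.04243004  0.28153151 -0.23705391] 13.6
```

View pics/fin.png

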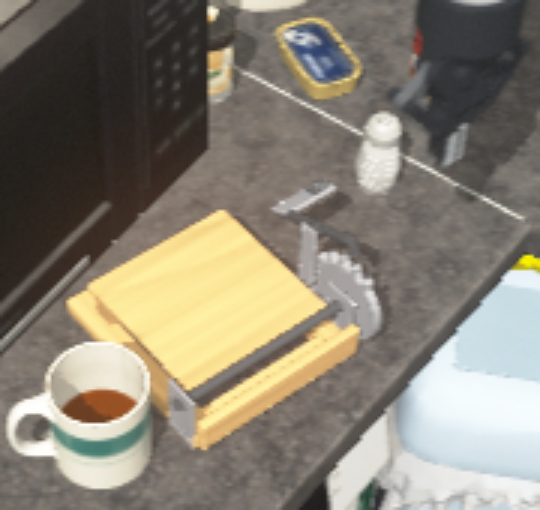

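The board lies flat (tilt 0.04°) at about (215,300). The tab is down at (305,198), and the mug and shaker stand where they were, with the spice jar partly hidden behind the gripper.

```bash
python3 -c "
from plant import *
print(hand_in())"
```

```text
the job is handed in; nothing more can be done
None
```

I pressed the pawl tab down to its stop, where it stayed, and pushed the backrest fully flat (0.04° tilt, about 13.6 s); the mug, spice jar and salt shaker were not touched, and the job is handed in.

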